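Put the tools away in their fitted trays

ROBOT

A 6-joint arm with a two-finger parallel gripper is mounted at the origin on a cart in front of the work surface, level with it; the furniture and walls round the work are solid. World frame = base frame: x ahead of the robot, y to its left, z up, the work surface at z = 0. Lengths are in m, angles in rad, forces in N, time in s.
With the tool pointing down it reaches from about 0.325 to 0.85 m from the base axis. Payload 15.5 kg.
Tool frame: the origin (TCP) lies at the very end of the fingers, on their centre line; the grasp point (between the pads) lies 19 mm behind it; z points along the fingers, y is the line along which they close (so a half turn about z gives the same grasp; the last joint's range is limited). The gripper opens to 91 mm and grips with 3 to 60 N. Pads are 32 mm wide; open, the fingers measure 118 mm over their backs; the gripper's body (76 mm by 178 mm) begins 60 mm behind the grasp point.
Start: joints at [-1.383, 0.494, 1.345, -0, 1.302, -0.096], TCP at [0.174, -0.6, 0.214] pointing down, gripper open.
Joint ranges: [-2.91, 2.91], [-0.82, 2.16], [0.22, 2.67], [-1.22, 4.37], [0.12, 2.79], [-3.08, 3.08]. Speed limits (rad/s): [1.89, 1.89, 2.57, 3.01, 3.01, 3.01].

INTERFACE

Orientations are given as a 3x3 rotation matrix whose columns are the frame's x, y, z axes.
In Python, from plant import bot gives the robot as it stands.
- The arm moves only by the tool apply_moves, never from a script. Its argument "steps" is a list that holds one entry, the list of rows, each a list of 7 numbers: the shift along the tool's x, y, z in parts of the range, where 1.0 means 1000 mm, then the turn, a rotation vector about the tool's x, y, z in parts of the range, where 1.0 means 45 degrees, then the opening, from 0 (shut) to 1 (fully open). In form: [[[dx, dy, dz, ax, ay, az, hand], ...]]. A call has 1 to 12 rows; each row is the pose to reach, as a shift and turn from the pose commanded when the call began, along the tool's axes at that moment; what a row does not reach only later rows make up. A row lasts 1/12 s, in which the tool goes at most 41.7 mm and 7.16 degrees, less where a joint would pass 70% of its speed; a pose out of reach is approached as far as the arm can. Shift and turn numbers lie between -1 and 1, and a call with a number outside is refused. A call with a gripper value outside its range is refused whole. The fingers move at their own pace and stop on an object; "grip_force" is the grip in N (left out, the last holds). Time passes only in rows, so rows that repeat a pose let the fingers close. It gives the time, the measured TCP pose, the force, the opening and the grip force at its end, in the units of the state.
- bot.read_state(): the state, without advancing time (a new reading comes with each control period).
- bot.camera(name): name is "scene" or "top"; returns a dict with "frame" (400x640x3 uint8, red, green, blue), "fx", "fy", "cx", "cy" (pixels), "world_from_camera" (4x4, takes a point from camera to world coordinates). Camera axes: x right, y up, looking along -z (the intrinsics and any distortion apply to the point x, -y, -z); pixel columns grow to the right and rows downward; lengths in m; the calibration is good to about 2 mm. A picture is of the moment at which its call begins. There is no depth.
- bot.hand_in(): hands the job in; it is judged then, once.
The state is a dict: "t": time; "joint_pos": joint angles; "dq": joint speeds; "effort": joint torques, N m; "eef_pos": TCP position; "orientation": TCP orientation; "contact_force": force on the tool from outside, world axes, zero at the start; "ft_torque": the same for the moment, N m; "finger_gap": opening from 0.0 (shut) to 1.0 (fully open); "gripper_force": force on a finger pad.
Only numpy, scipy, OpenCV 4.12 (cv2) and the standard library are available. Lean on these libraries where they do the work, as an engineer would, in place of code of your own. Each camera call takes 0.05 s, during which the arm holds its last target. There are 200 camera calls.

TASK

Put the four tools away: the orange line reel, the folding hex keys, the tape measure and the sanding block each go into the plywood tray whose pocket is made to its outline, lying in the pocket the way up they are now (either end first), down on the felt and not on the lip. Leave the two wood offcuts that lie among them where they are.

Things in the scene. Friction and masses are not known exactly. Their poses are not given: they have to be found in the camera images.
- reel: Small orange plastic string reel, a rounded block 30 mm wide, 50 mm long, 20 mm high, lying flat. Origin: centre of its outline, on its underside; y axis along its length, x across, z up. Loose.
- hex_keys: Folding hex key set, a slim red and black bar 20 mm wide, 111 mm long, 24 mm high (body 20 mm high). Origin: centre of its outline, on its underside; y axis along its length, x across, z up. Loose.
- tape_measure: Black and green tape measure standing on its edge, 39 mm thick (gripped across x), 91 mm long with its hook, 66 mm high; the case spans y = -27 to +45 mm, the low hook reaches y = -46 mm. Origin: centre of its outline, on its underside; y axis along its length, x across, z up. Loose.
- sanding_block: Wooden sanding block with a brown sole, 66 mm wide, 115 mm long, 30 mm high. Origin: centre of its outline, on its underside; y axis along its length, x across, z up. Loose.
- tray_small: Plywood tool tray fixed to the bench, pocket 44 x 64 mm lined with grey felt (outside 58 x 78 mm, 10 mm high). Pocket floor 4 mm above the bench; lip 7 mm thick, 6 mm above that floor, with a 28 mm notch midway along each long side. Origin: on the bench under the pocket's middle; y axis along the pocket, x across, z up. Made for the reel.
- tray_slim: Plywood tool tray fixed to the bench, pocket 34 x 125 mm lined with grey felt (outside 48 x 139 mm, 10 mm high). Pocket floor 4 mm above the bench; lip 7 mm thick, 6 mm above that floor, with a 28 mm notch midway along each long side. Origin: on the bench under the pocket's middle; y axis along the pocket, x across, z up. Made for the hex keys.
- tray_middle: Plywood tool tray fixed to the bench, pocket 54 x 106 mm lined with grey felt (outside 68 x 120 mm, 10 mm high). Pocket floor 4 mm above the bench; lip 7 mm thick, 6 mm above that floor, with a 28 mm notch midway along each long side. Origin: on the bench under the pocket's middle; y axis along the pocket, x across, z up. Made for the tape measure.
- tray_large: Plywood tool tray fixed to the bench, pocket 80 x 129 mm lined with grey felt (outside 94 x 143 mm, 10 mm high). Pocket floor 4 mm above the bench; lip 7 mm thick, 6 mm above that floor, with a 28 mm notch midway along each long side. Origin: on the bench under the pocket's middle; y axis along the pocket, x across, z up. Made for the sanding block.
- offcut_red: Reddish wood offcut, 45 mm wide, 70 mm long, 19 mm high; stays where it is. Origin: centre of its outline, on its underside; y axis along its length, x across, z up. Loose.
- offcut_dark: Dark brown wood offcut, 28 mm wide, 90 mm long, 19 mm high; stays where it is. Origin: centre of its outline, on its underside; y axis along its length, x across, z up. Loose.

How it is judged:
By the outcome, as a careful person would: the job done as asked, in the order asked, and still so for the second after the job is handed in, with the robot touching nothing.
It also fails if it takes over 96 s, if anything falls off the work surface, if the arm or the gripper's body presses on something with over 40 N, if the wrist force passes 120 N, or if a joint passes its speed limit or range.

## Working session

There is one attempt and no reset: what is moved stays moved. The work goes in short steps, Python scripts to look and compute and a tool call to move; the robot and the scene stay as the last step left them, time stands still between calls to the robot, and variables do not carry over. Pictures are saved under pics/ and viewed, at most 14 in all, crops included, and the job is handed in when it is done.

Besides the shell and the picture viewer there is one more tool, called after "Call:" as name(argument=value, ...) on one line, values as JSON. apply_moves: Moves the arm, as the interface text tells. Its arguments: {"type":"object","properties":{"steps":{"type":"array","items":{"type":"array","items":{"type":"array","items":{"type":"number"}}}},"grip_force":{"type":"number"}},"required":["steps"]}

```bash
mkdir -p pics; python3 - <<'E'
from plant import bot
import cv2,numpy as np
for n in("top","scene"):
    c=bot.camera(n); cv2.imwrite(f"pics/{n}0.png",c["frame"][:,:,::-1]); print(n,{k:np.round(v,4).tolist() for k,v in c.items() if k!="frame"})
s=bot.read_state();print(s)
E
```

```text
top {'fx': 376.4691, 'fy': 376.4691, 'cx': 318.2935, 'cy': 199.4969, 'world_from_camera': [[-0.0272, 0.9979, -0.0588, 0.4725], [-0.9996, -0.0272, 0.0007, 0.0151], [-0.0009, 0.0588, 0.9983, 0.913], [0.0, 0.0, 0.0, 1.0]]}
scene {'fx': 428.4054, 'fy': 428.4054, 'cx': 321.7479, 'cy': 194.7918, 'world_from_camera': [[-0.5695, 0.5434, -0.6167, -0.184], [-0.8218, -0.3633, 0.4389, 0.5005], [0.0145, 0.7568, 0.6535, 0.8009], [0.0, 0.0, 0.0, 1.0]]}
{'t': 0.1, 'joint_pos': array([-1.38353296e+00,  4.94116609e-01,  1.34608699e+00,  1.98891245e-05,
        1.30249236e+00, -9.55036902e-02]), 'dq': array([ 0.0025824 , -0.00135169, -0.00031198, -0.000748  , -0.00156624,
       -0.00138163]), 'effort': array([ 1.30756624e-05, -8.80236983e+01, -3.82545698e+01,  7.06653879e-02,
        4.82370669e-02, -6.54413057e-06]), 'eef_pos': array([ 0.17432563, -0.599832  ,  0.21339461]), 'orientation': array([[ 9.60288555e-01,  2.79008703e-01, -1.86561554e-04],
       [ 2.79008738e-01, -9.60287947e-01,  1.08758999e-03],
       [ 1.24294262e-04, -1.09645253e-03, -9.99999391e-01]]), 'contact_force': array([-0.46002068, -0.29743553,  0.67285641]), 'ft_torque': array([-0.03608367,  0.04654097,  0.06443494]), 'gripper_force': 0.0, 'finger_gap': 1.0031419305078793}
```

View pics/top0.png

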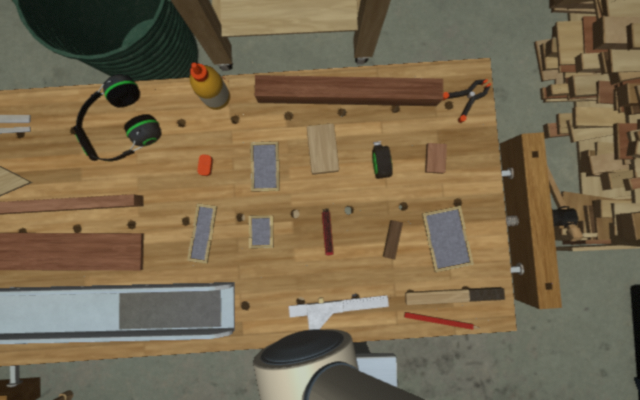

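View pics/scene0.png

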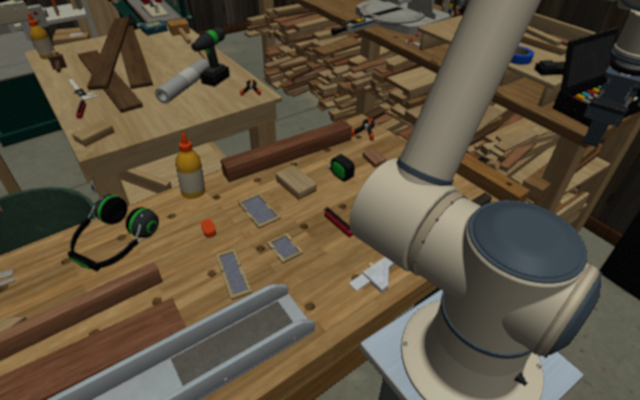

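The top view shows everything: reel (205,165), keys (327,231), tape (382,160), block (323,149); trays small (261,232), slim (202,234), middle (265,166), large (448,239); offcuts red (435,158) and dark (393,239). I'll enlarge it to read corners.

```bash
python3 - <<'E'
import cv2
im=cv2.imread("pics/top0.png")
for n,x0 in(("A",180),("B",300)):
    c=cv2.resize(im[120:275,x0:x0+(165 if n=="A" else 180)],None,fx=4.4 if 0 else 4,fy=4,interpolation=cv2.INTER_CUBIC)
    for k in range(0,c.shape[1],80): cv2.putText(c,str(x0+k//4),(k,10),0,.35,(255,255,255),1);cv2.line(c,(k,12),(k,18),(255,255,255),1)
    for k in range(0,c.shape[0],80): cv2.putText(c,str(120+k//4),(0,k+4),0,.35,(0,255,255),1)
    cv2.imwrite(f"pics/crop{n}.png",c)
E
```

```text
(no output)
```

View pics/cropA.png

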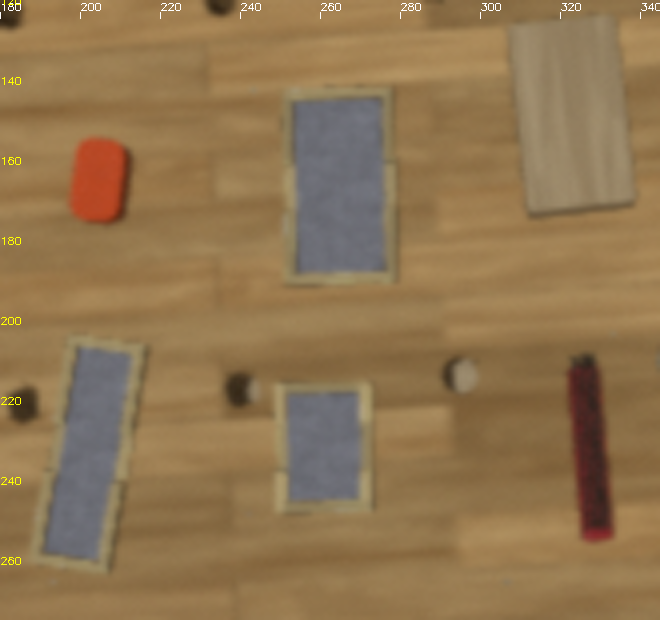

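View pics/cropB.png

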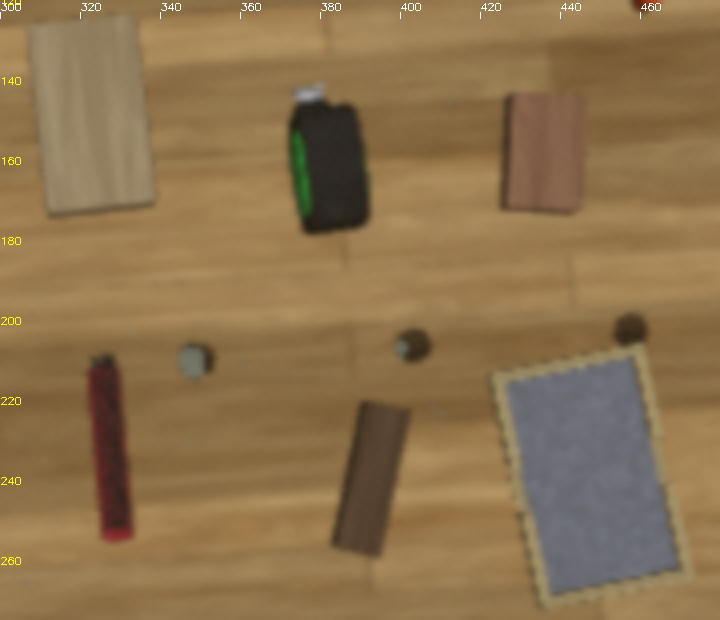

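Readings, in crop pixels (4x): block corners (508,25) (612,14) (635,205) (527,213). Reel centre is near (100,180). Keys run from (104,364) to (117,540) in crop B. Tape hook is at the top, at (310,86). The trays' outer corners are clear. Next I fit poses and overlay them.

```bash
cat > h.py <<'E'
import numpy as np,cv2,json
from scipy.optimize import least_squares
K=(376.4691,318.2935,199.4969)
T=np.array([[-0.0272,0.9979,-0.0588,0.4725],[-0.9996,-0.0272,0.0007,0.0151],[-0.0009,0.0588,0.9983,0.913],[0,0,0,1]])
def proj(P):
    p=(np.asarray(P,float)-T[:3,3])@T[:3,:3]
    return np.c_[K[1]+K[0]*p[:,0]/-p[:,2],K[2]-K[0]*p[:,1]/-p[:,2]]
def place(pose,M):
    x,y,a=pose;c,s=np.cos(a),np.sin(a);M=np.asarray(M,float)
    return np.c_[x+c*M[:,0]-s*M[:,1],y+s*M[:,0]+c*M[:,1],M[:,2]]
def fit(px,M,g,w=None):
    px=np.array(px,float);w=np.ones_like(px) if w is None else np.array(w,float)
    r=least_squares(lambda q:((proj(place(q,M))-px)*w).ravel(),g);return r.x,np.abs(r.fun).max()
def rect(W,L,z): return np.array([[W,-L,z],[-W,-L,z],[-W,L,z],[W,L,z]])/2*[1,1,2] # image TL,TR,BR,BL (y down image)
def box(W,L,h): return np.r_[rect(W,L,0),rect(W,L,h)]
E
cat > fit0.py <<'E'
from h import *
C=lambda x0,*p:[((u+.5)/4-.5+x0,(v+.5)/4-.5+120) for u,v in p]
m=1e-3;g=(.5,0,np.pi) 
obs={"sanding_block":(66,115,30,C(180,(508,25),(612,14),(635,205),(527,213))),
"tray_middle":(68,120,10,C(180,(287,90),(391,89),(397,283),(287,284))),
"tray_slim":(48,139,10,C(180,(72,338),(146,347),(108,571),(34,557))),
"tray_small":(58,78,10,C(180,(276,384),(371,383),(373,511),(276,511))),
"tray_large":(94,143,10,C(300,(493,375),(640,345),(691,573),(545,607))),
"offcut_red":(45,70,19,C(300,(510,93),(583,95),(578,213),(506,211))),
"offcut_dark":(28,90,19,C(300,(362,402),(409,410),(381,556),(334,545))),
"hex_keys":(20,111,20,C(300,(88,358),(119,355),(133,538),(102,541))),
"reel":(30,50,20,C(180,(77,138),(129,139),(122,222),(71,221)))}
out={}
im=cv2.imread("pics/top0.png")[125:280,180:480];S=2.66
im=cv2.resize(im,None,fx=S,fy=S,interpolation=cv2.INTER_CUBIC)
def draw(P,idx,col=(0,255,255)):
    q=((proj(P)-[180,125]+.5)*S*16-8).astype(int)
    for i in idx: cv2.polylines(im,[q[i]],True,col,1,cv2.LINE_AA,4)
for n,(W,L,h,px) in obs.items():
    q,e=fit(px,rect(W*m,L*m,h*m),(.5,0,-np.pi/2)); out[n]=q
    print(n,np.round(q,4),"deg",round(np.degrees(q[2]),1),"maxpx",round(e,2))
    draw(place(q,box(W*m,L*m,h*m)),[[0,1,2,3],[4,5,6,7]])
px=C(300,(305,233),(290,122),(363,160),(310,86));M=np.array([[19.5,45,3],[19.5,-20,3],[-19.5,10,62],[0,-46,6]])*m
q,e=fit(px,M,(.6,-.15,-np.pi/2),[[1,1],[1,0],[1,0],[.3,1]]);out["tape_measure"]=q
print("tape",np.round(q,4),np.degrees(q[2]),e)
b=np.array([[19.5,-27,0],[-19.5,-27,0],[-19.5,45,0],[19.5,45,0]])*m
draw(place(q,np.r_[b,b+[0,0,.066]]),[[0,1,2,3],[4,5,6,7]])
json.dump({k:list(v) for k,v in out.items()},open("poses.json","w"));cv2.imwrite("pics/fit0.png",im)
E
python3 fit0.py
```

```text
sanding_block [ 6.4620e-01  1.8000e-03 -4.6353e+00] deg -265.6 maxpx 0.89
tray_middle [0.6099 0.1416 1.5639] deg 89.6 maxpx 1.1
tray_slim [0.4535 0.2943 1.3912] deg 79.7 maxpx 1.54
tray_small [0.4531 0.1544 1.5564] deg 89.2 maxpx 0.58
tray_large [ 0.4247 -0.2918 -4.5343] deg -259.8 maxpx 1.29
offcut_red [ 0.6174 -0.2692  1.4957] deg 85.7 maxpx 0.55
offcut_dark [ 0.4266 -0.1583  1.3402] deg 76.8 maxpx 0.86
hex_keys [ 4.4870e-01 -4.6000e-03 -4.6638e+00] deg -267.2 maxpx 0.67
reel [0.616  0.2839 1.4946] deg 85.6 maxpx 0.36
tape [ 0.6205 -0.1377 -4.5837] -262.6267808854813 2.638392465556535
```

View pics/fit0.png

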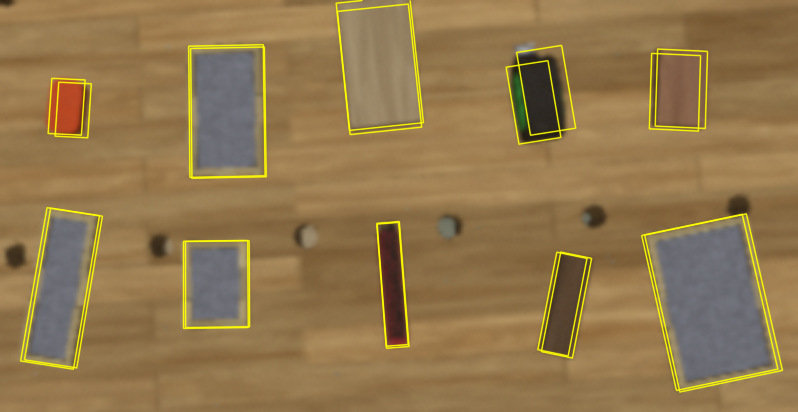

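```bash
cat > go.py <<'E'
# go.py name z_mm [along_mm] : shift/turn (tool axes) to sit over item 'name' with TCP at z
import sys,json
from h import *
from scipy.spatial.transform import Rotation as R
from plant import bot
s=bot.read_state();O=s["orientation"];p=s["eef_pos"]
x,y,a=json.load(open("poses.json"))[sys.argv[1]]
o=float(sys.argv[3])/1e3 if len(sys.argv)>3 else 0
t=np.array([x-np.sin(a)*o,y+np.cos(a)*o,float(sys.argv[2])/1e3])
best=None
for f in(0,np.pi):
    Y=np.array([np.cos(a+f),np.sin(a+f),0]);Z=np.array([0,0,-1.]);X=np.cross(Y,Z)
    r=R.from_matrix(O.T@np.c_[X,Y,Z]).as_rotvec(degrees=True)
    if best is None or np.linalg.norm(r)<np.linalg.norm(best):best=r
print("t",round(s["t"],2),"pos",np.round(p*1e3,1),"shift",np.round(O.T@(t-p)*1e3,1),"turn",np.round(best,2),
 "gap",round(s["finger_gap"]*91,1),"gf",round(s["gripper_force"],1),"F",np.round(s["contact_force"],1),"j",np.round(s["joint_pos"],2))
E
python3 go.py reel 200
```

```text
t 0.1 pos [ 174.3 -599.8  213.4] shift [ 670.7 -725.4   14.3] turn [-0.06  0.   20.57] gap 91.3 gf 0.0 F [-0.5 -0.3  0.7] j [-1.38  0.49  1.35  0.    1.3  -0.1 ]
```

Units first: shifts go in shares of 1000 mm and turns go in shares of 45 degrees. So -363 mm is -0.363, 336 mm is 0.336, 20.6 degrees is 0.4578.

Call:
apply_moves(steps=[[[0.336, -0.363, 0.007, 0, 0, 0.4578, 1], [0.336, -0.363, 0.007, 0, 0, 0.4578, 1], [0.336, -0.363, 0.007, 0, 0, 0.4578, 1], [0.336, -0.363, 0.007, 0, 0, 0.4578, 1], [0.336, -0.363, 0.007, 0, 0, 0.4578, 1], [0.336, -0.363, 0.007, 0, 0, 0.4578, 1], [0.336, -0.363, 0.007, 0, 0, 0.4578, 1], [0.336, -0.363, 0.007, 0, 0, 0.4578, 1], [0.336, -0.363, 0.007, 0, 0, 0.4578, 1], [0.336, -0.363, 0.007, 0, 0, 0.4578, 1], [0.336, -0.363, 0.007, 0, 0, 0.4578, 1], [0.336, -0.363, 0.007, 0, 0, 0.4578, 1]]])

```text
t: 1.1
eef_pos: [0.3962, -0.1554, 0.2069]
orientation: [[0.997, -0.076, -0.0], [-0.076, -0.997, 0.0], [-0.0, -0.0, -1.0]]
contact_force: [1.3, -1.9, -0.4]
finger_gap: 1.002
gripper_force: 0.0
```

```bash
python3 go.py reel 80
```

```text
t 1.1 pos [ 396.2 -155.4  206.9] shift [ 185.6 -454.8  127. ] turn [-0.01  0.   -0.02] gap 91.2 gf 0.0 F [ 1.3 -1.9 -0.4] j [-0.51  0.22  1.82  0.    1.1   1.13]
```

Call:
apply_moves(steps=[[[0.186, -0.455, 0.095, 0, 0, 0, 1], [0.186, -0.455, 0.095, 0, 0, 0, 1], [0.186, -0.455, 0.095, 0, 0, 0, 1], [0.186, -0.455, 0.095, 0, 0, 0, 1], [0.186, -0.455, 0.095, 0, 0, 0, 1], [0.186, -0.455, 0.095, 0, 0, 0, 1], [0.186, -0.455, 0.095, 0, 0, 0, 1], [0.186, -0.455, 0.095, 0, 0, 0, 1], [0.186, -0.455, 0.095, 0, 0, 0, 1], [0.186, -0.455, 0.095, 0, 0, 0, 1], [0.186, -0.455, 0.095, 0, 0, 0, 1], [0.186, -0.455, 0.095, 0, 0, 0, 1]]])

```text
t: 2.1
eef_pos: [0.6161, 0.2831, 0.1112]
orientation: [[0.997, -0.076, -0.001], [-0.076, -0.997, -0.0], [-0.001, 0.0, -1.0]]
contact_force: [0.9, -0.2, 0.4]
finger_gap: 0.998
gripper_force: 0.0
```

```bash
python3 go.py reel 10
```

```text
t 2.1 pos [616.1 283.1 111.2] shift [-1.000e-01 -9.000e-01  1.012e+02] turn [ 0.02  0.03 -0.01] gap 90.8 gf 0.0 F [ 0.9 -0.2  0.4] j [ 0.34  0.67  1.31 -0.    1.16  1.99]
```

To row units: 101 mm is 0.101, 96 mm is 0.096.

Call:
apply_moves(steps=[[[0, -0.001, 0.035, 0, 0, 0, 0.8], [0, -0.001, 0.065, 0, 0, 0, 0.8], [0, -0.001, 0.085, 0, 0, 0, 0.8], [0, -0.001, 0.096, 0, 0, 0, 0.8], [0, -0.001, 0.101, 0, 0, 0, 0.8], [0, -0.001, 0.101, 0, 0, 0, 0.8], [0, -0.001, 0.101, 0, 0, 0, 0.1], [0, -0.001, 0.101, 0, 0, 0, 0.1], [0, -0.001, 0.101, 0, 0, 0, 0.1], [0, -0.001, 0.101, 0, 0, 0, 0.1], [0, -0.001, 0.101, 0, 0, 0, 0.1], [0, -0.001, 0.101, 0, 0, 0, 0.1]]], grip_force=20)

```text
t: 3.1
eef_pos: [0.6161, 0.2821, 0.0115]
orientation: [[0.997, -0.077, 0.001], [-0.077, -0.997, 0.0], [0.001, -0.0, -1.0]]
contact_force: [0.8, 0.2, 0.7]
finger_gap: 0.395
gripper_force: 0.2
```

```bash
python3 go.py tray_small 60
```

```text
t 3.1 pos [616.1 282.1  11.5] shift [-152.7  139.8  -48.7] turn [-0.02 -0.03 -3.57] gap 35.9 gf 0.2 F [0.8 0.2 0.7] j [0.34 0.79 1.38 0.   0.97 1.99]
```

To row units: -50 mm is -0.05, -30 mm is -0.03.

Call:
apply_moves(steps=[[[0, 0, 0, 0, 0, 0, 0.1], [0, 0, 0, 0, 0, 0, 0.1], [0, 0, 0, 0, 0, 0, 0.1], [0, 0, 0, 0, 0, 0, 0.1], [0, 0, -0.01, 0, 0, 0, 0.1], [0, 0, -0.03, 0, 0, 0, 0.1], [0, 0, -0.05, 0, 0, 0, 0.1], [0, 0, -0.05, 0, 0, 0, 0.1]]])

```text
t: 3.77
eef_pos: [0.6178, 0.2827, 0.0652]
orientation: [[0.997, -0.077, 0.005], [-0.077, -0.997, 0.002], [0.005, -0.002, -1.0]]
contact_force: [0.8, 0.9, 0.5]
finger_gap: 0.321
gripper_force: 20.0
```

```bash
python3 go.py tray_small 40
```

```text
t 3.77 pos [617.8 282.7  65.2] shift [-154.6  140.6   24.2] turn [-0.11 -0.27 -3.57] gap 29.2 gf 20.0 F [0.8 0.9 0.5] j [ 0.34  0.72  1.35 -0.    1.07  1.99]
```

To row units: -153 mm is -0.153, -140 mm is -0.14, -3.6 degrees is -0.08.

Call:
apply_moves(steps=[[[-0.028, 0.025, 0.005, 0, 0, -0.0222, 0.1], [-0.056, 0.051, 0.01, 0, 0, -0.0444, 0.1], [-0.084, 0.076, 0.015, 0, 0, -0.0667, 0.1], [-0.112, 0.102, 0.015, 0, 0, -0.08, 0.1], [-0.14, 0.127, 0.015, 0, 0, -0.08, 0.1], [-0.15, 0.137, 0.015, 0, 0, -0.08, 0.1], [-0.153, 0.14, 0.015, 0, 0, -0.08, 0.1], [-0.153, 0.14, 0.015, 0, 0, -0.08, 0.1], [-0.153, 0.14, 0.015, 0, 0, -0.08, 0.1]]])

```text
t: 4.52
eef_pos: [0.454, 0.1546, 0.0463]
orientation: [[1.0, -0.014, 0.002], [-0.014, -1.0, 0.0], [0.002, -0.0, -1.0]]
contact_force: [0.9, 0.9, -0.5]
finger_gap: 0.321
gripper_force: 20.0
```

```bash
python3 go.py tray_small 14.5; python3 - <<'E'
from plant import bot
import cv2
f=bot.camera("scene")["frame"][:,:,::-1];cv2.imwrite("pics/s1.png",cv2.resize(f[180:320,200:360],None,fx=4,fy=4,interpolation=cv2.INTER_CUBIC))
E
```

```text
t 4.52 pos [454.  154.6  46.3] shift [-1.   0.2 31.8] turn [-0.02 -0.09  0.01] gap 29.2 gf 20.0 F [ 0.9  0.9 -0.5] j [0.2  0.55 1.87 0.   0.72 1.79]
```

View pics/s1.png

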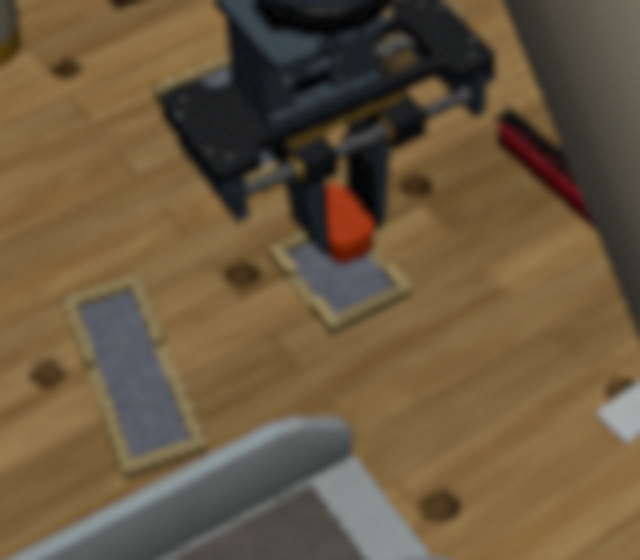

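The reel hangs level between the fingers at crop (350,225), over the small tray (340,280).

To row units: 31.5 mm is 0.0315, 31 mm is 0.031.

Call:
apply_moves(steps=[[[-0.001, 0, 0.012, 0, 0, 0, 0.1], [-0.001, 0, 0.022, 0, 0, 0, 0.1], [-0.001, 0, 0.028, 0, 0, 0, 0.1], [-0.001, 0, 0.031, 0, 0, 0, 0.1], [-0.001, 0, 0.0315, 0, 0, 0, 0.1], [-0.001, 0, 0.0315, 0, 0, 0, 0.1], [-0.001, 0, 0.0315, 0, 0, 0, 0.1], [-0.001, 0, 0.0315, 0, 0, 0, 0.1]]])

```text
t: 5.23
eef_pos: [0.452, 0.1544, 0.0146]
orientation: [[1.0, -0.014, 0.0], [-0.014, -1.0, 0.0], [0.0, -0.0, -1.0]]
contact_force: [0.5, 0.3, -1.2]
finger_gap: 0.327
gripper_force: 20.0
```

```bash
python3 go.py tray_small 14.5
```

```text
t 5.23 pos [452.  154.4  14.6] shift [ 1.1 -0.   0.1] turn [-0.   -0.02  0.04] gap 29.7 gf 20.0 F [ 0.5  0.3 -1.2] j [ 0.2   0.61  1.9  -0.    0.63  1.79]
```

Release, then lift.

To row units: -80 mm is -0.08, -75 mm is -0.075.

Call:
apply_moves(steps=[[[0, 0, 0, 0, 0, 0, 0.5], [0, 0, 0, 0, 0, 0, 0.55], [0, 0, 0, 0, 0, 0, 0.7], [0, 0, 0, 0, 0, 0, 0.7], [0, 0, -0.015, 0, 0, 0, 0.7], [0, 0, -0.04, 0, 0, 0, 0.8], [0, 0, -0.075, 0, 0, 0, 0.8], [0, 0, -0.08, 0, 0, 0, 0.8]]])

```text
t: 5.9
eef_pos: [0.4533, 0.1546, 0.0985]
orientation: [[1.0, -0.014, 0.005], [-0.014, -1.0, 0.001], [0.005, -0.001, -1.0]]
contact_force: [2.6, 0.8, 0.8]
finger_gap: 0.799
gripper_force: 0.0
```

```bash
python3 go.py hex_keys 80
```

```text
t 5.9 pos [453.3 154.6  98.5] shift [ -2.6 159.3  18.3] turn [-0.05 -0.27 -3.58] gap 72.7 gf 0.0 F [2.6 0.8 0.8] j [0.2  0.45 1.84 0.   0.85 1.79]
```

To row units: 159 mm is 0.159, 150 mm is 0.15, -3.6 degrees is -0.08.

Call:
apply_moves(steps=[[[0, 0.04, 0.005, 0, 0, -0.0222, 0.8], [-0.001, 0.08, 0.008, 0, 0, -0.0444, 0.8], [-0.002, 0.12, 0.01, 0, 0, -0.0667, 0.8], [-0.003, 0.15, 0.015, 0, 0, -0.08, 0.8], [-0.003, 0.159, 0.02, 0, 0, -0.08, 0.7], [-0.003, 0.159, 0.03, 0, 0, -0.08, 0.7], [-0.003, 0.159, 0.04, 0, 0, -0.08, 0.7], [-0.003, 0.159, 0.045, 0, 0, -0.08, 0.7], [-0.003, 0.159, 0.045, 0, 0, -0.08, 0.7]]])

```text
t: 6.65
eef_pos: [0.4458, -0.0045, 0.0487]
orientation: [[0.999, 0.049, -0.002], [0.049, -0.999, 0.0], [-0.002, -0.0, -1.0]]
contact_force: [-1.4, 0.3, 0.0]
finger_gap: 0.703
gripper_force: 0.0
```

```bash
python3 go.py hex_keys 10;  python3 - <<'E'
from plant import bot
import cv2
f=bot.camera("top")["frame"][:,:,::-1];cv2.imwrite("pics/t2.png",cv2.resize(f[200:280,180:340],None,fx=4,fy=4,interpolation=cv2.INTER_CUBIC))
E
```

```text
t 6.65 pos [445.8  -4.5  48.7] shift [ 2.9  0.3 38.7] turn [-0.02  0.09  0.02] gap 63.9 gf 0.0 F [-1.4  0.3  0. ] j [-0.14  0.52  1.95  0.    0.67  1.38]
```

View pics/t2.png

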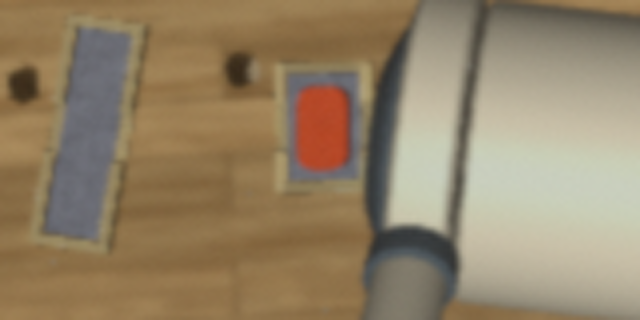

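The reel lies flat and centred in its pocket: reel at (323,128), pocket at (324,127). Next, the hex keys.

To row units: 38.5 mm is 0.0385, 38 mm is 0.038.

Call:
apply_moves(steps=[[[0.003, 0, 0.015, 0, 0, 0, 0.6], [0.003, 0, 0.027, 0, 0, 0, 0.6], [0.003, 0, 0.035, 0, 0, 0, 0.5], [0.003, 0, 0.038, 0, 0, 0, 0.5], [0.003, 0, 0.0385, 0, 0, 0, 0.5], [0.003, 0, 0.0385, 0, 0, 0, 0.05], [0.003, 0, 0.0385, 0, 0, 0, 0.05], [0.003, 0, 0.0385, 0, 0, 0, 0.05], [0.003, 0, 0.0385, 0, 0, 0, 0.05], [0.003, 0, 0.0385, 0, 0, 0, 0.05], [0.003, 0, 0.0385, 0, 0, 0, 0.05], [0.003, 0, 0.0385, 0, 0, 0, 0.05]]], grip_force=25)

```text
t: 7.7
eef_pos: [0.4496, -0.0047, 0.0114]
orientation: [[0.999, 0.049, 0.001], [0.049, -0.999, -0.0], [0.001, 0.0, -1.0]]
contact_force: [-0.4, -0.0, 7.3]
finger_gap: 0.215
gripper_force: 25.0
```

```bash
python3 go.py tray_slim 55
```

```text
t 7.7 pos [449.6  -4.7  11.4] shift [  18.5 -298.4  -43.6] turn [ 0.   -0.04 13.09] gap 19.6 gf 25.0 F [-0.4 -0.   7.3] j [-0.14  0.6   1.97  0.    0.58  1.38]
```

To row units: -298 mm is -0.298, -285 mm is -0.285, 13.1 degrees is 0.2911.

Call:
apply_moves(steps=[[[0, 0, -0.015, 0, 0, 0, 0.05], [0, 0, -0.035, 0, 0, 0, 0.05], [0.002, -0.03, -0.05, 0, 0, 0.0444, 0.05], [0.004, -0.068, -0.055, 0, 0, 0.0889, 0.05], [0.006, -0.106, -0.055, 0, 0, 0.1333, 0.05], [0.009, -0.144, -0.055, 0, 0, 0.1778, 0.05], [0.012, -0.182, -0.055, 0, 0, 0.2222, 0.05], [0.014, -0.22, -0.055, 0, 0, 0.2667, 0.05], [0.016, -0.255, -0.05, 0, 0, 0.2911, 0.05], [0.018, -0.285, -0.045, 0, 0, 0.2911, 0.05], [0.018, -0.298, -0.04, 0, 0, 0.2911, 0.05], [0.018, -0.298, -0.035, 0, 0, 0.2911, 0.05]]])

```text
t: 8.7
eef_pos: [0.4527, 0.2964, 0.0458]
orientation: [[0.984, -0.176, 0.001], [-0.176, -0.984, 0.001], [0.001, -0.001, -1.0]]
contact_force: [-0.7, -0.2, -1.0]
finger_gap: 0.215
gripper_force: 25.0
```

Call:
apply_moves(steps=[[[0, 0, 0, 0, 0, 0, 0.05], [0, 0, 0, 0, 0, 0, 0.05]]])

```text
t: 8.87
eef_pos: [0.4523, 0.2927, 0.0457]
orientation: [[0.984, -0.179, -0.001], [-0.179, -0.984, -0.001], [-0.001, 0.001, -1.0]]
contact_force: [-1.3, -0.4, -1.0]
finger_gap: 0.217
gripper_force: 25.0
```

```bash
python3 go.py tray_slim 15.5;  python3 - <<'E'
from plant import bot
import cv2
f=bot.camera("scene")["frame"][:,:,::-1];cv2.imwrite("pics/s3.png",cv2.resize(f[200:320,150:310],None,fx=4,fy=4,interpolation=cv2.INTER_CUBIC))
E
```

```text
t 8.87 pos [452.3 292.7  45.7] shift [ 0.9 -1.8 30.2] turn [ 0.06  0.06 -0.02] gap 19.7 gf 25.0 F [-1.3 -0.4 -1. ] j [ 0.46  0.6   1.73 -0.    0.81  2.21]
```

View pics/s3.png

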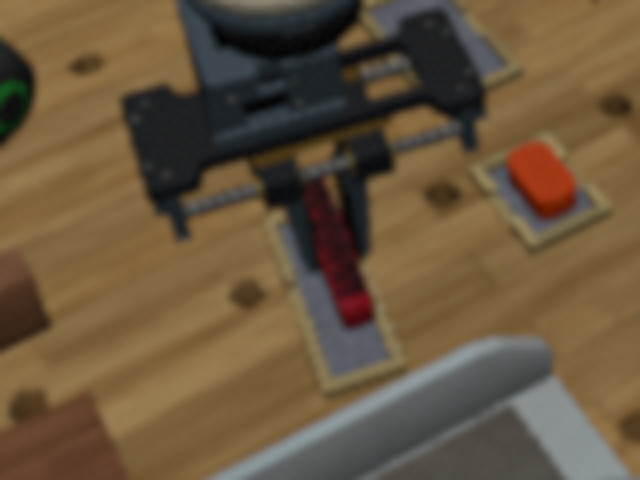

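Keys are held level over the slim tray, near end at (357,312). Lowering.

To row units: 30 mm is 0.03, 27 mm is 0.027.

Call:
apply_moves(steps=[[[0.001, -0.0015, 0.012, 0, 0, 0, 0.05], [0.001, -0.0015, 0.021, 0, 0, 0, 0.05], [0.001, -0.0015, 0.027, 0, 0, 0, 0.05], [0.001, -0.0015, 0.03, 0, 0, 0, 0.05], [0.001, -0.0015, 0.03, 0, 0, 0, 0.05], [0.001, -0.0015, 0.03, 0, 0, 0, 0.05], [0.001, -0.0015, 0.03, 0, 0, 0, 0.05]]])

```text
t: 9.5
eef_pos: [0.454, 0.295, 0.0158]
orientation: [[0.984, -0.179, -0.0], [-0.179, -0.984, -0.0], [-0.0, 0.0, -1.0]]
contact_force: [-0.2, -0.5, -1.7]
finger_gap: 0.216
gripper_force: 25.0
```

```bash
python3 go.py tray_slim 15
```

```text
t 9.5 pos [454.  295.   15.8] shift [-0.3  0.9  0.8] turn [ 0.01  0.01 -0.02] gap 19.7 gf 25.0 F [-0.2 -0.5 -1.7] j [0.47 0.65 1.74 0.   0.75 2.22]
```

To row units: -100 mm is -0.1, -80 mm is -0.08.

Call:
apply_moves(steps=[[[0, 0.0005, 0.0008, 0, 0, 0, 0.05], [0, 0.0005, 0.0008, 0, 0, 0, 0.05], [0, 0.0005, 0.0008, 0, 0, 0, 0.4], [0, 0.0005, 0.0008, 0, 0, 0, 0.45], [0, 0.0005, 0.0008, 0, 0, 0, 0.5], [0, 0.0005, 0.0008, 0, 0, 0, 0.5], [0, 0, -0.015, 0, 0, 0, 0.6], [0, 0, -0.045, 0, 0, 0, 0.7], [0, 0, -0.08, 0, 0, 0, 0.8], [0, 0, -0.1, 0, 0, 0, 0.8], [0, 0, -0.1, 0, 0, 0, 0.8]]])

```text
t: 10.42
eef_pos: [0.456, 0.2962, 0.1202]
orientation: [[0.984, -0.179, 0.006], [-0.179, -0.984, 0.003], [0.005, -0.004, -1.0]]
contact_force: [1.0, 0.2, -0.0]
finger_gap: 0.796
gripper_force: 0.0
```

```bash
python3 go.py tape_measure 110 6
```

```text
t 10.42 pos [456.  296.2 120.2] shift [233.5 399.4   9.9] turn [ -0.18  -0.33 -17.67] gap 72.4 gf 0.0 F [ 1.   0.2 -0. ] j [0.47 0.49 1.66 0.   0.98 2.22]
```

To row units: 398 mm is 0.398, 120 mm is 0.12, -17.7 degrees is -0.3933.

Call:
apply_moves(steps=[[[0.02, 0.034, 0.003, 0, 0, -0.0444, 0.8], [0.04, 0.068, 0.005, 0, 0, -0.0889, 0.85], [0.06, 0.102, 0.008, 0, 0, -0.1333, 0.85], [0.08, 0.137, 0.01, 0, 0, -0.1778, 0.85], [0.1, 0.171, 0.01, 0, 0, -0.2222, 0.85], [0.12, 0.205, 0.01, 0, 0, -0.2667, 0.85], [0.14, 0.239, 0.01, 0, 0, -0.3111, 0.85], [0.16, 0.273, 0.01, 0, 0, -0.3556, 0.85], [0.18, 0.307, 0.01, 0, 0, -0.3933, 0.85], [0.2, 0.342, 0.01, 0, 0, -0.3933, 0.85], [0.22, 0.376, 0.01, 0, 0, -0.3933, 0.85], [0.232, 0.398, 0.01, 0, 0, -0.3933, 0.85]]])

```text
t: 11.42
eef_pos: [0.6121, -0.1416, 0.1057]
orientation: [[0.992, 0.127, 0.001], [0.127, -0.992, -0.001], [0.001, 0.001, -1.0]]
contact_force: [-0.0, 0.0, -0.1]
finger_gap: 0.852
gripper_force: 0.0
```

Call:
apply_moves(steps=[[[0, 0, 0, 0, 0, 0, 0.85], [0, 0, 0, 0, 0, 0, 0.85]]])

```text
t: 11.58
eef_pos: [0.6111, -0.1392, 0.1054]
orientation: [[0.992, 0.127, -0.0], [0.127, -0.992, 0.0], [-0.0, -0.0, -1.0]]
contact_force: [0.5, 0.7, -0.1]
finger_gap: 0.845
gripper_force: 0.0
```

```bash
python3 go.py tape_measure 26 6;  python3 - <<'E'
from plant import bot
import cv2,numpy as np
f=bot.camera("scene")["frame"][:,:,::-1]
g=bot.camera("top")["frame"][:,:,::-1]
a=cv2.resize(f[90:230,270:430],None,fx=3.5,fy=3.5,interpolation=cv2.INTER_CUBIC)
b=cv2.resize(g[200:270,180:240],None,fx=3.5,fy=3.5,interpolation=cv2.INTER_CUBIC)
b=np.pad(b,((0,a.shape[0]-b.shape[0]),(0,0),(0,0)))
cv2.imwrite("pics/s4.png",np.hstack([a,b]))
E
```

```text
t 11.58 pos [ 611.1 -139.2  105.4] shift [ 3.5 -0.3 79.4] turn [-0.01  0.02 -0.1 ] gap 76.9 gf 0.0 F [ 0.5  0.7 -0.1] j [-0.32  0.61  1.46  0.    1.07  1.12]
```

View pics/s4.png

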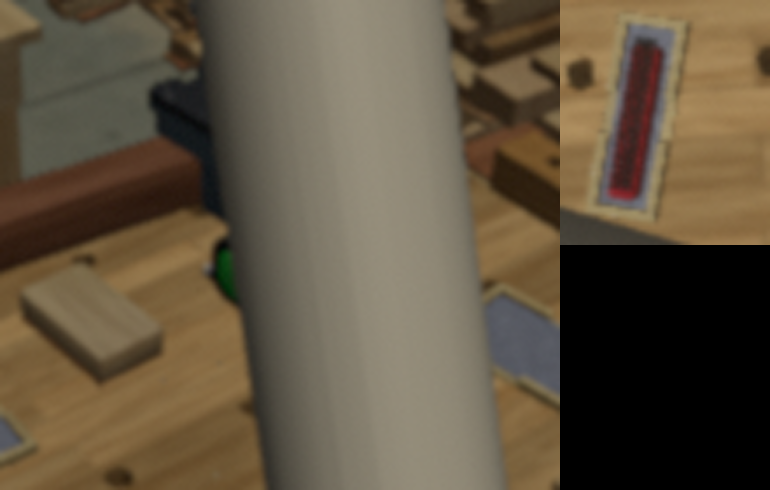

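The keys lie inside the slim pocket (right inset, clear of the lip all round). The arm hides the tape in the scene view, but finger clearance is about 19 mm per side, so I descend.

To row units: 79 mm is 0.079, 3.5 mm is 0.0035.

Call:
apply_moves(steps=[[[0.0035, 0, 0.02, 0, 0, 0, 0.85], [0.0035, 0, 0.04, 0, 0, 0, 0.85], [0.0035, 0, 0.058, 0, 0, 0, 0.85], [0.0035, 0, 0.07, 0, 0, 0, 0.85], [0.0035, 0, 0.077, 0, 0, 0, 0.85], [0.0035, 0, 0.079, 0, 0, 0, 0.85], [0.0035, 0, 0.079, 0, 0, 0, 0.3], [0.0035, 0, 0.079, 0, 0, 0, 0.3], [0.0035, 0, 0.079, 0, 0, 0, 0.3], [0.0035, 0, 0.079, 0, 0, 0, 0.3], [0.0035, 0, 0.079, 0, 0, 0, 0.3], [0.0035, 0, 0.079, 0, 0, 0, 0.3]]], grip_force=30)

```text
t: 12.68
eef_pos: [0.6148, -0.1375, 0.0274]
orientation: [[0.992, 0.129, 0.001], [0.129, -0.992, -0.0], [0.0, 0.0, -1.0]]
contact_force: [0.3, 0.9, -0.0]
finger_gap: 0.443
gripper_force: 0.0
```

Call:
apply_moves(steps=[[[0, 0, 0, 0, 0, 0, 0.3], [0, 0, 0, 0, 0, 0, 0.3], [0, 0, 0, 0, 0, 0, 0.3]]])

```text
t: 12.93
eef_pos: [0.6147, -0.1374, 0.0272]
orientation: [[0.992, 0.129, 0.0], [0.129, -0.992, -0.0], [0.0, 0.0, -1.0]]
contact_force: [-1.1, 1.1, 3.3]
finger_gap: 0.373
gripper_force: 30.0
```

```bash
python3 go.py tray_middle 85 6
```

```text
t 12.93 pos [ 614.7 -137.4   27.2] shift [  25.2 -278.1  -57.8] turn [ 0.   -0.02  7.79] gap 33.9 gf 30.0 F [-1.1  1.1  3.3] j [-0.31  0.72  1.5   0.    0.92  1.13]
```

To row units: -278 mm is -0.278, -270 mm is -0.27, 7.8 degrees is 0.1733.

Call:
apply_moves(steps=[[[0, 0, -0.015, 0, 0, 0, 0.3], [0, 0, -0.04, 0, 0, 0, 0.3], [0.002, -0.02, -0.058, 0, 0, 0.0222, 0.3], [0.005, -0.055, -0.06, 0, 0, 0.0667, 0.3], [0.008, -0.093, -0.06, 0, 0, 0.1111, 0.3], [0.012, -0.131, -0.06, 0, 0, 0.1556, 0.3], [0.015, -0.169, -0.06, 0, 0, 0.1733, 0.3], [0.018, -0.207, -0.06, 0, 0, 0.1733, 0.3], [0.022, -0.245, -0.058, 0, 0, 0.1733, 0.3], [0.025, -0.27, -0.055, 0, 0, 0.1733, 0.3], [0.025, -0.278, -0.05, 0, 0, 0.1733, 0.3], [0.025, -0.278, -0.045, 0, 0, 0.1733, 0.3]]])

```text
t: 13.93
eef_pos: [0.6031, 0.1436, 0.0716]
orientation: [[1.0, -0.004, -0.0], [-0.004, -1.0, 0.0], [-0.0, -0.0, -1.0]]
contact_force: [-0.6, -0.1, -3.8]
finger_gap: 0.372
gripper_force: 30.0
```

Call:
apply_moves(steps=[[[0, 0, 0, 0, 0, 0, 0.3], [0, 0, 0, 0, 0, 0, 0.3]]])

```text
t: 14.1
eef_pos: [0.6034, 0.1404, 0.0716]
orientation: [[1.0, -0.008, -0.001], [-0.008, -1.0, -0.0], [-0.001, 0.0, -1.0]]
contact_force: [-0.2, -0.1, -3.5]
finger_gap: 0.372
gripper_force: 30.0
```

```bash
python3 go.py tray_middle 31.2 6;  python3 - <<'E'
from plant import bot
import cv2,numpy as np
f=bot.camera("scene")["frame"][:,:,::-1]
a=cv2.resize(f[120:260,180:340],None,fx=4,fy=4,interpolation=cv2.INTER_CUBIC)
cv2.imwrite("pics/s5.png",a)
E
```

```text
t 14.1 pos [603.4 140.4  71.6] shift [ 0.6 -1.2 40.4] turn [ 0.02  0.06 -0.04] gap 33.8 gf 30.0 F [-0.2 -0.1 -3.5] j [ 0.13  0.65  1.5  -0.    0.99  1.71]
```

View pics/s5.png

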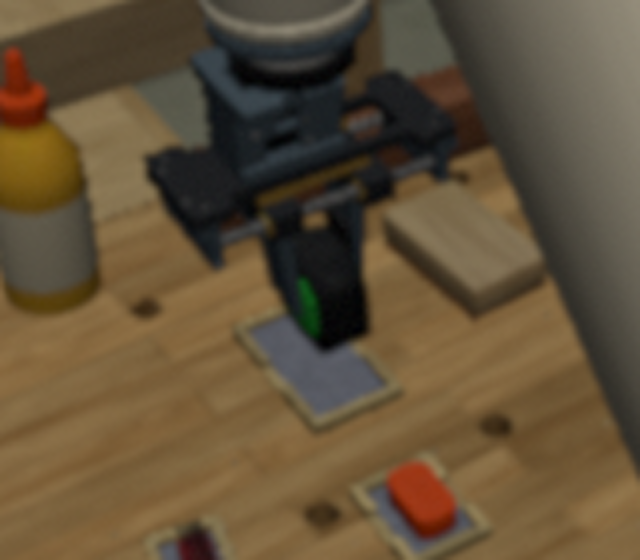

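The tape is held upright over the middle tray. Its near face's bottom corners are at about (328,348) and (366,332). I'll check where they land relative to the model.

```bash
python3 - <<'E'
import numpy as np
T=np.array([[-0.5695,0.5434,-0.6167,-0.184],[-0.8218,-0.3633,0.4389,0.5005],[0.0145,0.7568,0.6535,0.8009]])
for u,v in((328,348),(366,332)):
    c,r=u/4+180-.4,v/4+120-.4
    d=T[:,:3]@[(c-321.75)/428.4,-(r-194.79)/428.4,-1]
    print(T[:,3]+d*(.0455-.8009)/d[2])
print("expect x",.6094-.045)
E
```

```text
[0.57729881 0.15038564 0.0455    ]
[0.57717497 0.12211208 0.0455    ]
expect x 0.5644
```

```bash
cat > tg.py <<'E'
import numpy as np,cv2,json
from plant import bot
T=np.array([[-0.5695,0.5434,-0.6167,-0.184],[-0.8218,-0.3633,0.4389,0.5005],[0.0145,0.7568,0.6535,0.8009]])
P=json.load(open("poses.json"))
def ana(f,box,pose,dz):
    x0,y0,x1,y1=box;s=f[y0:y1,x0:x1].astype(int);m=(s[...,1]>s[...,2]+35)&(s[...,1]>s[...,0]+35)
    v,u=np.nonzero(m);u=u+x0;v=v+y0
    d=T[:,:3]@np.array([(u-321.75)/428.4,-(v-194.79)/428.4,-np.ones(len(u))])
    x,y,a=pose;n=np.array([np.cos(a),np.sin(a),0])
    c=np.array([x,y,0])+.0185*n
    k=((c-T[:,3])@n)/(n@d);Q=T[:,3][:,None]+k*d
    ym=((Q-c[:,None]).T@[-np.sin(a),np.cos(a),0])*1e3;z=Q[2]*1e3-dz
    print(len(u),"y",np.round(np.percentile(ym,[2,50,98])),"z",np.round(np.percentile(z,[2,50,98])))
    for lo in(5,15,25,35,45):
        w=(z>lo)&(z<lo+10)
        if w.sum()>2:print(lo,np.round([ym[w].min(),ym[w].max()],1),w.sum())
ana(cv2.imread("pics/scene0.png")[:,:,::-1],(325,150,360,190),P["tape_measure"],0)
x,y,a=P["tray_middle"]
s=bot.read_state()["eef_pos"];o=np.array([-np.sin(a),np.cos(a)])*.006
ana(bot.camera("scene")["frame"],(240,180,275,215),(s[0]-o[0],s[1]-o[1],a),s[2]*1e3-27.2)
E
python3 tg.py
```

```text
123 y [-12.  10.  33.] z [14. 35. 54.]
5 [ 2.  27.7] 6
15 [-11.4  31.6] 26
25 [-11.9  31.1] 29
35 [-12.4  34.6] 36
45 [-12.6  29.9] 25
33 y [20. 28. 37.] z [18. 40. 56.]
15 [20.9 32.8] 7
25 [27.9 34.2] 4
35 [19.6 36.2] 10
45 [20.4 37.6] 10
```

No slip: the green patch spans the same model range, within 2 mm. Lowering.

To row units: 40.5 mm is 0.0405, 39 mm is 0.039.

Call:
apply_moves(steps=[[[0.001, -0.001, 0.015, 0, 0, 0, 0.3], [0.001, -0.001, 0.027, 0, 0, 0, 0.3], [0.001, -0.001, 0.035, 0, 0, 0, 0.3], [0.001, -0.001, 0.039, 0, 0, 0, 0.3], [0.001, -0.001, 0.0405, 0, 0, 0, 0.3], [0.001, -0.001, 0.0405, 0, 0, 0, 0.3], [0.001, -0.001, 0.0405, 0, 0, 0, 0.3], [0.001, -0.001, 0.0405, 0, 0, 0, 0.3]]])

```text
t: 14.87
eef_pos: [0.6049, 0.1424, 0.0317]
orientation: [[1.0, -0.007, 0.0], [-0.007, -1.0, 0.0], [0.0, -0.0, -1.0]]
contact_force: [0.7, 0.4, -2.4]
finger_gap: 0.372
gripper_force: 30.0
```

```bash
python3 go.py tray_middle 31.2 6
```

```text
t 14.87 pos [604.9 142.4  31.7] shift [-1.   0.8  0.5] turn [-0.   -0.03 -0.01] gap 33.9 gf 30.0 F [ 0.7  0.4 -2.4] j [0.14 0.7  1.52 0.   0.91 1.71]
```

To row units: -85 mm is -0.085, -80 mm is -0.08.

Call:
apply_moves(steps=[[[0, 0, 0.0006, 0, 0, 0, 0.3], [0, 0, 0.0006, 0, 0, 0, 0.3], [0, 0, 0.0006, 0, 0, 0, 0.4], [0, 0, 0.0006, 0, 0, 0, 0.5], [0, 0, 0.0006, 0, 0, 0, 0.65], [0, 0, 0.0006, 0, 0, 0, 0.7], [0, 0, 0.0006, 0, 0, 0, 0.75], [0, 0, -0.015, 0, 0, 0, 0.75], [0, 0, -0.045, 0, 0, 0, 0.8], [0, 0, -0.08, 0, 0, 0, 0.9], [0, 0, -0.085, 0, 0, 0, 1], [0, 0, -0.085, 0, 0, 0, 1]]])

```text
t: 15.87
eef_pos: [0.6062, 0.1427, 0.1191]
orientation: [[1.0, -0.007, 0.005], [-0.007, -1.0, 0.001], [0.005, -0.001, -1.0]]
contact_force: [0.0, 0.4, -0.1]
finger_gap: 0.984
gripper_force: 0.0
```

```bash
python3 go.py sanding_block 80
```

```text
t 15.87 pos [606.2 142.7 119.1] shift [ 40.8 140.7  39.2] turn [-0.03 -0.27 -4.81] gap 89.5 gf 0.0 F [ 0.   0.4 -0.1] j [0.14 0.59 1.46 0.   1.09 1.71]
```

To row units: 140.5 mm is 0.1405, 135 mm is 0.135, -4.8 degrees is -0.1067.

Call:
apply_moves(steps=[[[0.011, 0.038, 0, 0, 0, -0.0333, 1], [0.022, 0.076, 0, 0, 0, -0.0667, 1], [0.033, 0.114, 0.005, 0, 0, -0.1067, 1], [0.039, 0.135, 0.02, 0, 0, -0.1067, 1], [0.041, 0.1405, 0.04, 0, 0, -0.1067, 1], [0.041, 0.1405, 0.055, 0, 0, -0.1067, 1], [0.041, 0.1405, 0.06, 0, 0, -0.1067, 1], [0.041, 0.1405, 0.06, 0, 0, -0.1067, 1], [0.041, 0.1405, 0.06, 0, 0, -0.1067, 1]]])

```text
t: 16.62
eef_pos: [0.6444, 0.0021, 0.0563]
orientation: [[0.997, 0.077, -0.001], [0.077, -0.997, 0.0], [-0.001, -0.0, -1.0]]
contact_force: [0.4, 1.0, 0.9]
finger_gap: 1.001
gripper_force: 0.0
```

```bash
python3 go.py sanding_block 12;  python3 - <<'E'
from plant import bot
import cv2,numpy as np
f=bot.camera("scene")["frame"][:,:,::-1]
a=cv2.resize(f[120:270,210:350],None,fx=4,fy=4,interpolation=cv2.INTER_CUBIC)
cv2.imwrite("pics/s6.png",a)
E
```

```text
t 16.62 pos [644.4   2.1  56.3] shift [ 1.8  0.4 44.3] turn [-0.01  0.05  0.01] gap 91.0 gf 0.0 F [0.4 1.  0.9] j [-0.09  0.69  1.45  0.    1.    1.4 ]
```

View pics/s6.png

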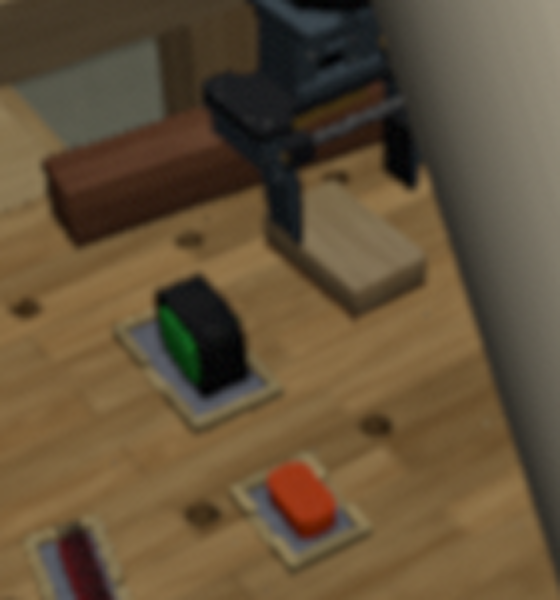

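The tape stands in its pocket with felt visible all round, near end (205,390). The fingers straddle the block. Descending and gripping.

To row units: 44 mm is 0.044, 43 mm is 0.043.

Call:
apply_moves(steps=[[[0.002, 0.0005, 0.015, 0, 0, 0, 1], [0.002, 0.0005, 0.029, 0, 0, 0, 1], [0.002, 0.0005, 0.039, 0, 0, 0, 1], [0.002, 0.0005, 0.043, 0, 0, 0, 1], [0.002, 0.0005, 0.044, 0, 0, 0, 1], [0.002, 0.0005, 0.044, 0, 0, 0, 1], [0.002, 0.0005, 0.044, 0, 0, 0, 0.5], [0.002, 0.0005, 0.044, 0, 0, 0, 0.5], [0.002, 0.0005, 0.044, 0, 0, 0, 0.5], [0.002, 0.0005, 0.044, 0, 0, 0, 0.5], [0.002, 0.0005, 0.044, 0, 0, 0, 0.5], [0.002, 0.0005, 0.044, 0, 0, 0, 0.5]]], grip_force=40)

```text
t: 17.67
eef_pos: [0.6469, 0.0013, 0.0129]
orientation: [[0.997, 0.077, 0.0], [0.077, -0.997, -0.0], [0.0, 0.0, -1.0]]
contact_force: [-1.0, -0.1, 6.2]
finger_gap: 0.728
gripper_force: 40.0
```

```bash
python3 go.py tray_large 60
```

```text
t 17.67 pos [646.9   1.3  12.9] shift [-244.   275.2  -47.2] turn [ 0.   -0.03 -5.8 ] gap 66.2 gf 40.0 F [-1.  -0.1  6.2] j [-0.09  0.75  1.46  0.    0.92  1.4 ]
```

To row units: 271 mm is 0.271, 255 mm is 0.255, -5.8 degrees is -0.1289.

Call:
apply_moves(steps=[[[0, 0, -0.015, 0, 0, 0, 0.5], [0, 0, -0.04, 0, 0, 0, 0.5], [-0.02, 0.022, -0.058, 0, 0, -0.0222, 0.5], [-0.046, 0.052, -0.06, 0, 0, -0.0444, 0.5], [-0.072, 0.081, -0.06, 0, 0, -0.0667, 0.5], [-0.098, 0.11, -0.06, 0, 0, -0.0889, 0.5], [-0.124, 0.14, -0.06, 0, 0, -0.1111, 0.5], [-0.15, 0.169, -0.06, 0, 0, -0.1289, 0.5], [-0.176, 0.198, -0.06, 0, 0, -0.1289, 0.5], [-0.202, 0.228, -0.06, 0, 0, -0.1289, 0.5], [-0.225, 0.255, -0.057, 0, 0, -0.1289, 0.5], [-0.24, 0.271, -0.05, 0, 0, -0.1289, 0.5]]])

```text
t: 18.67
eef_pos: [0.4267, -0.29, 0.0631]
orientation: [[0.984, 0.176, 0.001], [0.176, -0.984, -0.001], [0.001, 0.001, -1.0]]
contact_force: [1.0, -0.2, -1.4]
finger_gap: 0.728
gripper_force: 40.0
```

To row units: 10 mm is 0.01, 5 mm is 0.005.

Call:
apply_moves(steps=[[[-0.004, 0.004, 0.005, 0, 0, 0, 0.5], [-0.004, 0.004, 0.01, 0, 0, 0, 0.5], [-0.004, 0.004, 0.01, 0, 0, 0, 0.5], [-0.004, 0.004, 0.01, 0, 0, 0, 0.5]]])

```text
t: 19.0
eef_pos: [0.4254, -0.2911, 0.0523]
orientation: [[0.984, 0.178, -0.0], [0.178, -0.984, 0.001], [-0.0, -0.001, -1.0]]
contact_force: [0.2, 0.2, -1.9]
finger_gap: 0.725
gripper_force: 40.0
```

```bash
python3 go.py tray_large 17;  python3 - <<'E'
from plant import bot
import cv2,numpy as np
f=bot.camera("top")["frame"][:,:,::-1]
a=cv2.resize(f[120:290,350:500],None,fx=3.5,fy=3.5,interpolation=cv2.INTER_CUBIC)
cv2.imwrite("pics/t7.png",a)
E
```

```text
t 19.0 pos [ 425.4 -291.1   52.3] shift [-0.8  0.6 35.3] turn [-0.04  0.02  0.04] gap 66.0 gf 40.0 F [ 0.2  0.2 -1.9] j [-0.72  0.57  1.78  0.    0.79  0.68]
```

View pics/t7.png

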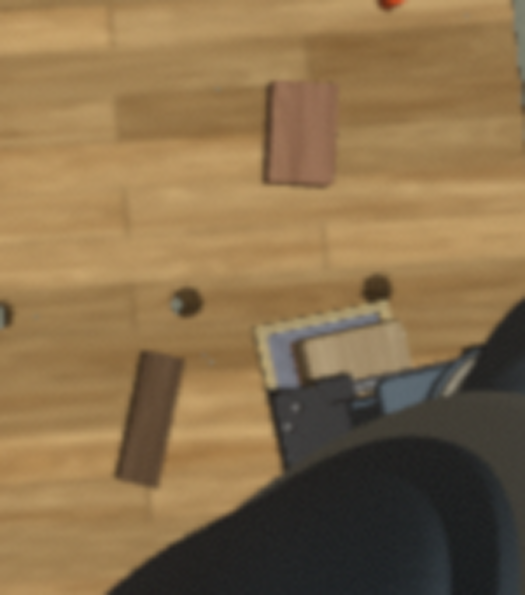

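```bash
python3 - <<'E'
from h import *
P=json.load(open("poses.json"))["tray_large"]
M=np.array([[33,-57.5,69.4],[-33,-57.5,69.4],[47,-71.5,10],[-47,-71.5,10]])*1e-3
q=place((.4254,-.2911,P[2]),M);q[2:]=place(P,M)[2:]
print((proj(q)-[350,120]+.4)*3.5)
E
```

```text
[[303.42450107 340.31390209]
 [404.02125371 319.2707756 ]
 [252.96658753 326.60156303]
 [386.74963985 298.6444655 ]]
```

The block corners match the prediction within about 1 px, and the offcuts are undisturbed at (300,133) and (150,418). Lowering.

To row units: 35.5 mm is 0.0355, 34.5 mm is 0.0345.

Call:
apply_moves(steps=[[[-0.001, 0.0005, 0.012, 0, 0, 0, 0.5], [-0.001, 0.0005, 0.023, 0, 0, 0, 0.5], [-0.001, 0.0005, 0.031, 0, 0, 0, 0.5], [-0.001, 0.0005, 0.0345, 0, 0, 0, 0.5], [-0.001, 0.0005, 0.0355, 0, 0, 0, 0.5], [-0.001, 0.0005, 0.0355, 0, 0, 0, 0.5], [-0.001, 0.0005, 0.0355, 0, 0, 0, 0.5]]])

```text
t: 19.63
eef_pos: [0.4245, -0.2925, 0.0173]
orientation: [[0.984, 0.178, 0.0], [0.178, -0.984, -0.0], [0.0, 0.0, -1.0]]
contact_force: [-0.6, -0.3, -1.2]
finger_gap: 0.731
gripper_force: 40.0
```

```bash
python3 go.py tray_large 17
```

```text
t 19.63 pos [ 424.5 -292.5   17.3] shift [ 0.3 -0.6  0.3] turn [ 0.02 -0.02  0.03] gap 66.5 gf 40.0 F [-0.6 -0.3 -1.2] j [-0.72  0.63  1.8   0.    0.71  0.67]
```

Release, lift, and swing aside toward the right to clear the views.

To row units: -200 mm is -0.2, -165 mm is -0.165.

Call:
apply_moves(steps=[[[0, 0, 0.0005, 0, 0, 0, 0.73], [0, 0, 0.0005, 0, 0, 0, 0.85], [0, 0, 0.0005, 0, 0, 0, 0.95], [0, 0, 0.0005, 0, 0, 0, 1], [0, 0, 0.0005, 0, 0, 0, 1], [0, 0, 0.0005, 0, 0, 0, 1], [0, 0, -0.015, 0, 0, 0, 1], [0, 0, -0.045, 0, 0, 0, 1], [0, 0, -0.085, 0, 0, 0, 1], [0, 0, -0.125, 0, 0, 0, 1], [0, 0, -0.165, 0, 0, 0, 1], [0, 0, -0.2, 0, 0, 0, 1]]])

```text
t: 20.63
eef_pos: [0.4239, -0.2925, 0.2198]
orientation: [[0.984, 0.177, 0.001], [0.177, -0.984, -0.001], [0.001, 0.001, -1.0]]
contact_force: [1.7, -0.8, -0.5]
finger_gap: 1.002
gripper_force: 0.0
```

To row units: 260 mm is 0.26, 250 mm is 0.25.

Call:
apply_moves(steps=[[[-0.038, 0.01, 0, 0, 0, 0, 1], [-0.07, 0.04, 0, 0, 0, 0, 1], [-0.1, 0.07, 0, 0, 0, 0, 1], [-0.13, 0.1, 0, 0, 0, 0, 1], [-0.16, 0.13, 0, 0, 0, 0, 1], [-0.19, 0.16, 0, 0, 0, 0, 1], [-0.21, 0.19, 0, 0, 0, 0, 1], [-0.23, 0.22, 0, 0, 0, 0, 1], [-0.24, 0.25, 0, 0, 0, 0, 1], [-0.24, 0.26, 0, 0, 0, 0, 1], [-0.24, 0.26, 0, 0, 0, 0, 1], [-0.24, 0.26, 0, 0, 0, 0, 1]]])

```text
t: 21.63
eef_pos: [0.2337, -0.5907, 0.2165]
orientation: [[0.984, 0.177, -0.0], [0.177, -0.984, 0.001], [0.0, -0.001, -1.0]]
contact_force: [-0.8, -0.2, -0.6]
finger_gap: 1.001
gripper_force: 0.0
```

```bash
python3 - <<'E'
from plant import bot
import cv2,numpy as np
f=bot.camera("top")["frame"][:,:,::-1]
a=cv2.resize(f[120:290,180:490],None,fx=2.55,fy=2.55,interpolation=cv2.INTER_CUBIC)
cv2.imwrite("pics/t8.png",a)
E
```

```text
(no output)
```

View pics/t8.png

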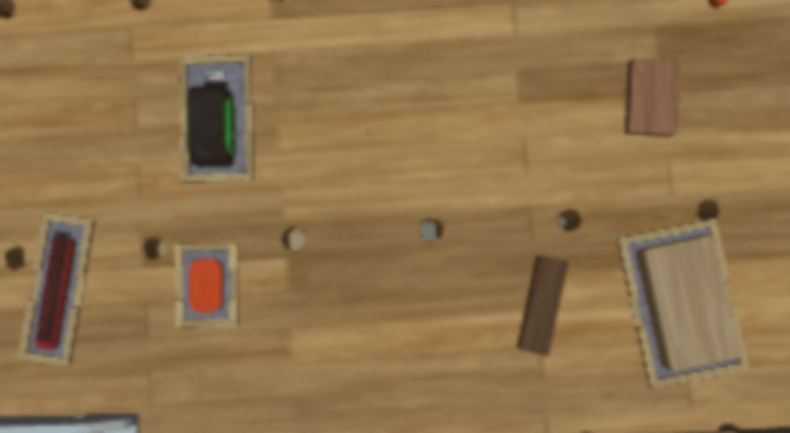

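```bash
python3 - <<'E'
from h import *
C=lambda *p:[(u/2.55+180-.3,v/2.55+120-.3) for u,v in p]
for z in(.034,.040):
    q,e=fit(C((645,247),(717,233),(741,357),(668,370)),rect(.066,.115,z),(.42,-.29,1.75));print(q,np.degrees(q[2]),e)
print(json.load(open("poses.json"))["tray_large"])
t,e=fit(C((620,238),(716,221),(746,364),(653,386)),rect(.094,.143,.01),(.42,-.29,1.75));print(t,np.degrees(t[2]),e)
E
```

```text
[ 0.42638258 -0.29224076  1.71560841] 98.29712104960568 0.5872034139499931
[ 0.42670394 -0.29014253  1.71554494] 98.29348436402672 0.7416104636263015
[0.4246725397181584, -0.2918049434027989, -4.534302102853851]
[ 0.42501389 -0.29217997  1.74033292] 99.71373112793762 1.472879255332515
```

The block is centred in its pocket, within about 2 mm. All four tools sit inside their trays and the offcuts are where they were, so I'm handing in.

```bash
python3 -c "
from plant import bot
print(bot.hand_in())"
```

```text
the job is handed in; nothing more can be done
None
```

All four tools are lying in their own tray pockets, the two offcuts are where they were, and the job was handed in at about 22 s of the 96 s allowed; the hand-in returned no verdict.

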